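# Draw the keeper pin and thread the pink spoon out of its door-rack bin

## Task

The pink spoon lies in the front bin of the door rack, longer than the bin's opening and locked by the orange-headed pin that goes down through the bridge and the spoon's hanging loop. Draw the pin out and leave it standing parked in the notch on the bin's outer side, its head resting on the ledge; then slide the spoon under the hood, tilt its loop end up past the bridge, thread it out of the opening and finish while still holding it still in the gripper, every part of it at least 5 cm above the top of the hood and touching nothing else. Leave the jars and the other kitchen things where they stand.

Things in the scene. Friction and masses are not known exactly. Their poses are not given: they have to be found in the camera images.
- rack: Door rack, fixed: pale bins on a beige cupboard door. Origin on the shelf (z 0) under the front (spoon) bin; x along the bin, away from the robot; y to the door panel. In this frame (mm): bin floor top z 12; inside x -172 to 122, y -58 to 58; walls 4 thick, top z 44. Open the pads at most 70 in it. Hood over the near end, bridge over the far end: see points.
- hood (a point): Hood's lip: middle of the edge, underside, at rack (-85, 0, 62). The hood (darker roof, near the robot) covers rack x -176 to -85, underside z 62, top z 66, side walls up to it; beneath, it is open towards the opening. The opening, between hood and bridge, is rack x -85 to 82.
- door_top (a point): Middle of the door panel's top edge, rack (-18, 150, 150). Beige panel: rack x -200 to 165, y 142 to 158, 150 high. Between it and the spoon bin is a row of two shallow jar bins: rack x -176 to 126, y 62 to 142, walls 40 high.
- spoon: Pink silicone spoon, 60 g, loose on the bin floor. Origin: underside at mid length; x to the loop. Handle 14 wide, 14 high, x -69 to 85 mm; bowl 48 across, 14 high, centre x -91; loop 30 long, 28 wide, 8 high, 14 square hole at x 100. Starts parallel to the rack at rack (0, 0, 12) within 2 mm. To free it: slide 45 to 50 under the hood, raise the loop end 10 to 17 degrees, draw it out lengthwise.
- pin: Keeper pin, loose, 35 g, upright. Origin at the lower tip, z up. Steel shank 8 diameter, z 0 to 30 mm; orange cylindrical head 22 diameter, z 30 to 58. At the start it stands in the bore, through the spoon's loop, head on the bridge (tip at rack z 14); it is free after rising 35.
- notch (a point): Parking point at rack (30, -86, 44), axes as the rack, on top of a ledge on the bin's outer side: top z 44, 8 thick, x 2 to 58, y -102 to -62. Its slot is 12 wide (x 24 to 36), open at the outer edge y -102, closed at y -75. Parked: pin upright, tip 30 below this point, shank in the slot, head on the ledge.
- bore (a point): Bore's mouth on the bridge's top, rack (100, 0, 44), axes as the rack; bore 12 diameter. The bridge (darker bar at the far end) covers rack x 82 to 122 over the bin's whole width, underside z 36, top z 44.
- bowl_tip (a point): Tip of the spoon's bowl: spoon (-115, 0, 7) mm.
- loop_end (a point): End of the spoon's hanging loop: spoon (115, 0, 4) mm.
- jar_a: Glass jar with white lid, 50 diameter, 65 high, in the jar bin nearer the robot. Origin under its centre. Leave alone.
- jar_b: Glass jar with white lid, 50 diameter, 65 high, in the jar bin farther from the robot. Origin under its centre. Leave alone.
- ramekin: White ceramic ramekin, 80 diameter, 42 high, on the shelf. Origin under its centre. Leave alone.
- snack_box: Plastic snack box with latched blue lid, 156 x 106, 57 high. Origin under its centre. Leave alone.
- mug: Blue ceramic mug, 76 diameter, 85 high, handle at its +y. Origin under its centre. Leave alone.
- tin: Steel tin with paper label, 72 diameter, 90 high. Origin under its centre. Leave alone.

How it is judged:
On the way, in this order (a step that is already met when the one before it is completed fails the run):
1. the pin is out of the bore and parked upright in the notch, let go (x of pin in the frame of notch between -0.005 and 0.005 m and y of pin in the frame of notch between -0.01 and 0.014 m and z of pin in the frame of notch between -0.034 and -0.026 m and angle between pin's own z axis and vertical below 0.15 rad and contact force between pin and the fingers below 0.1 N and linear speed of pin below 0.03 m/s), for 0.2 s.
2. the spoon is tilted through the opening: its loop end above the bridge while its bowl is still under the hood (z of loop_end in the frame of rack above 0.05 m and x of bowl_tip in the frame of rack below -0.085 m and z of bowl_tip in the frame of rack below 0.062 m), for 0.05 s.
At the end, for the whole second after the job is handed in: The pin stands upright in the notch, head on the ledge (5 mm across the slot, 10 mm along it, 4 mm in height), let go; the spoon is still (under 3 cm/s), held by the fingers only, clear of the rack, both ends over 11.5 cm above the shelf (5 cm above the hood); bystanders within 25 mm (all of step 1 and height (world z) of each of bowl_tip, loop_end above 0.115 m and contact force between spoon and the fingers above 0.5 N and contact force between spoon and rack below 0.1 N and linear speed of spoon below 0.03 m/s); the arm keeps its last pose, push and grip.
It fails at once if one of the two jars is moved more than 25 mm (distance of any of jar_a, jar_b from where it was at the start of the episode above 0.025 m).
It fails at once if the ramekin, snack box, mug or tin is moved more than 25 mm (distance of any of ramekin, snack_box, mug, tin from where it was at the start of the episode above 0.025 m).
It also fails if it takes over 58 s, if anything falls off the work surface, if the arm or the gripper's body presses on something with over 40 N, if the wrist force passes 120 N, or if a joint passes its speed limit or range.

## Robot

A 7-joint arm with a two-finger parallel gripper is mounted at the origin on the work surface. World frame = base frame: x ahead of the robot, y to its left, z up, the work surface at z = 0. Lengths are in m, angles in rad, forces in N, time in s.
With the tool pointing down it reaches from about 0.425 to 0.875 m from the base axis. Payload 8.4 kg.
Tool frame: the origin (TCP) lies between the finger pads; the fingertips stand bot.tips_ahead ahead of it and the grasp point (between the pads) lies 5 mm behind it (bot.tips_ahead is the distance from the TCP to the fingertips, in m); z points along the fingers, y is the line along which they close (so a half turn about z gives the same grasp; the last joint's range is limited). The gripper opens to 87 mm and grips with 3 to 60 N. Pads are 19 mm wide; open, the fingers measure 117 mm over their backs; the gripper's body (75 mm by 190 mm) begins 51 mm behind the grasp point.
Start: joints at [1.089, 0.333, 0.04, 1.465, -0.013, 1.343, -0.059], TCP at [0.243, -0.603, 0.237] pointing down, gripper open.
Joint ranges: [-2.58, 2.58], [-0.38, 2.09], [-1.3, 1.39], [0.25, 2.4], [-1.5, 4.64], [0.08, 2.09], [-2.65, 2.65]. Speed limits (rad/s): [2.22, 2.22, 2.79, 2.79, 3.14, 3.14, 3.14].

## Interface

Orientations are given as a rotation vector (axis times angle).
In Python, from plant import bot, camrig, workorder, get_obs gives the robot as it stands (bot), with the cameras (camrig), the readings as plain functions and the job (workorder).
- The arm moves only by the tool creep_tool, called after "Emit:" as a command line: name --argument value ..., lists and objects as JSON in quotes. Schema: {"type":"object","properties":{"deltas":{"type":"array","items":{"type":"object","properties":{"wx":{"type":"number"},"wy":{"type":"number"},"wz":{"type":"number"},"dx":{"type":"number"},"dy":{"type":"number"},"dz":{"type":"number"},"jaw":{"type":"number"}},"additionalProperties":false,"required":["jaw"]},"minItems":1,"maxItems":8},"only":{"type":"string"},"quiet":{"type":"boolean"},"lines":{"type":"string"}},"required":["deltas"],"additionalProperties":false}. deltas is a list of rows, 1 to 8 of them, each an object with the fields wx, wy, wz (a rotation vector in a scale on which 1.0 is 360 degrees), dx, dy, dz (the shift in fractions of the full range, 1 being 0.5 m), jaw (the finger opening in m); a field left out counts as zero (the opening has to be given); each row is the pose to reach, as a shift and turn from the pose commanded when the call began, along the tool's axes at that moment; what a row does not reach only later rows make up. A row lasts 1/8 s, in which the tool goes at most 0.0625 m and 0.188 rad, less where a joint would pass 70% of its speed; a pose out of reach is approached as far as the arm can. The fingers move at their own pace and stop on an object; the grip force is fixed at half the most. Time passes only in rows, so rows that do not move let the fingers close. The tool returns the time, the measured TCP pose, the force, the opening and the grip force at its end. only (a regular expression) keeps the lines of the reply that match it, lines (a string "A,B") keeps lines A to B, and quiet returns only ok. Shift and turn numbers lie between -1 and 1, and a call with a number outside is refused. Input that does not fit is refused with a message, and nothing moves.
- get_obs(): the state, without advancing time (a new reading comes with each control period).
- camrig.snapshot(name): name is "side" or "top" or "wrist"; returns a dict with "pixels" (384x512x3 uint8, blue, green, red), "range_z" (384x512 float32, m along the optical axis (not along the pixel's ray), 0 where there is no reading), "vfov" (degrees; the focal length in pixels is half the picture's height over the tangent of half this angle, whatever the lens; pixels are square), "cx", "cy" (the principal point, pixels), "T" (4x4, takes a point from camera to world coordinates); the wrist camera has in their place "tool_from_camera" (4x4, takes a point from camera to tool coordinates, whose origin is the TCP and whose axes are the flange's). Camera axes: x right, y down, z forward; pixel columns grow to the right and rows downward; lengths in m; the calibration is good to about 2 mm. A picture is of the moment at which its call begins: read the wrist's pose just before it.
- workorder.sign_off(): hands the job in; it is judged then, once.
The state is a dict: "clock": time; "joint_positions": joint angles; "joint_velocities": joint speeds; "effort": joint torques, N m; "eef_pos": TCP position; "tool_rot": TCP orientation; "contact_force": force on the tool from outside, world axes, zero at the start; "wrist_torque": the same for the moment, N m; "width": finger opening in m; "grip_force": force on a finger pad.
Only numpy, scipy, OpenCV 4.12 (cv2) and the standard library are available. Lean on these libraries where they do the work, as an engineer would, in place of code of your own. Each camera call takes 0.05 s, during which the arm holds its last target. There are 200 camera calls.

## Working session

There is one attempt and no reset: what is moved stays moved. The work goes in short steps, Python scripts to look and compute and a tool call to move; the robot and the scene stay as the last step left them, time stands still between calls to the robot, and variables do not carry over. Pictures are saved under pics/ and viewed, at most 10 in all, crops included, and the job is handed in when it is done.

```bash
ls; mkdir -p pics; cat > h.py <<'E'
import numpy as np, cv2
from plant import bot, camrig, workorder, get_obs
from scipy.spatial.transform import Rotation as R
def state():
    o=get_obs(); return o
def T_tool(o):
    T=np.eye(4); T[:3,:3]=R.from_rotvec(o["tool_rot"]).as_matrix(); T[:3,3]=o["eef_pos"]; return T
def cam(name):
    o=get_obs(); s=camrig.snapshot(name)
    T=s["T"] if "T" in s else T_tool(o)@s["tool_from_camera"]
    s["W"]=np.array(T); s["f"]=s["pixels"].shape[0]/2/np.tan(np.radians(s["vfov"])/2); return s
def ray(s,u,v):
    d=s["W"][:3,:3]@np.array([(u-s["cx"])/s["f"],(v-s["cy"])/s["f"],1]); return s["W"][:3,3],d
def onplane(s,u,v,z):
    o,d=ray(s,u,v); return o+d*(z-o[2])/d[2]
def pt(s,u,v):
    o,d=ray(s,u,v); return o+d*s["range_z"][int(round(v)),int(round(u))]
def cross(a,b):
    (o1,d1),(o2,d2)=a,b
    t=np.linalg.lstsq(np.c_[d1,-d2],o2-o1,rcond=None)[0]
    p,q=o1+d1*t[0],o2+d2*t[1]; return (p+q)/2,np.linalg.norm(p-q)
def cloud(s):
    h,w=s["range_z"].shape; v,u=np.mgrid[:h,:w]; z=s["range_z"]
    c=np.stack([(u-s["cx"])/s["f"]*z,(v-s["cy"])/s["f"]*z,z],-1)
    return c@s["W"][:3,:3].T+s["W"][:3,3]
E
python3 - <<'E'
from h import *
o=get_obs(); print({k:np.round(v,3) for k,v in o.items()}, bot.tips_ahead)
for n in ("side","top","wrist"):
    s=cam(n); cv2.imwrite(f"pics/{n}.png",s["pixels"]); print(n,s["vfov"],s["cx"],s["cy"],np.round(s["W"],3).tolist())
a=np.hstack([cv2.imread("pics/side.png"),cv2.imread("pics/top.png")])
E
```

```text
pics
plant.py
{'clock': np.float64(0.0), 'joint_positions': array([ 1.089,  0.334,  0.04 ,  1.466, -0.013,  1.343, -0.059]), 'joint_velocities': array([ 0.001,  0.002, -0.001,  0.002, -0.   , -0.001,  0.   ]), 'effort': array([-0.0000e+00, -6.5635e+01,  1.3360e+00, -4.0381e+01, -6.0000e-02,
        4.5000e-02,  0.0000e+00]), 'eef_pos': array([ 0.243, -0.603,  0.236]), 'tool_rot': array([-3.083e+00, -5.970e-01,  1.000e-03]), 'contact_force': array([ 0.487, -1.14 , -0.242]), 'wrist_torque': array([-0.031, -0.032, -0.006]), 'grip_force': np.float64(0.0), 'width': np.float64(0.087)} 0.014
side 50.677275738678695 258.83183789545063 193.8175204796126 [[-0.975, -0.118, 0.188, 0.353], [-0.222, 0.539, -0.813, 0.882], [-0.005, -0.834, -0.552, 0.714], [0.0, 0.0, 0.0, 1.0]]
top 56.07841299655369 264.54830233310815 190.29211672246916 [[-0.006, -0.989, 0.145, 0.41], [-0.999, 0.01, 0.033, -0.01], [-0.034, -0.145, -0.989, 1.124], [0.0, 0.0, 0.0, 1.0]]
wrist 58.269810411840425 260.0271358891513 191.09943969218102 [[0.373, -0.894, -0.248, 0.31], [-0.928, -0.36, -0.099, -0.576], [-0.001, 0.267, -0.964, 0.385], [0.0, 0.0, 0.0, 1.0]]
```

View pics/top.png

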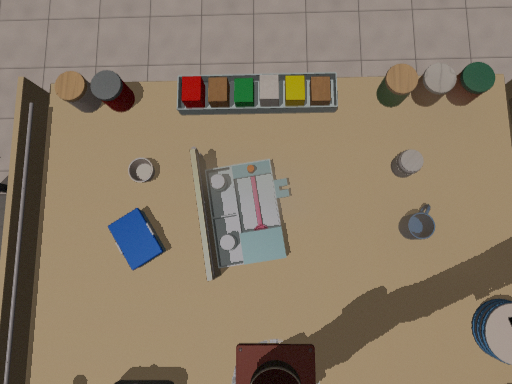

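View pics/side.png

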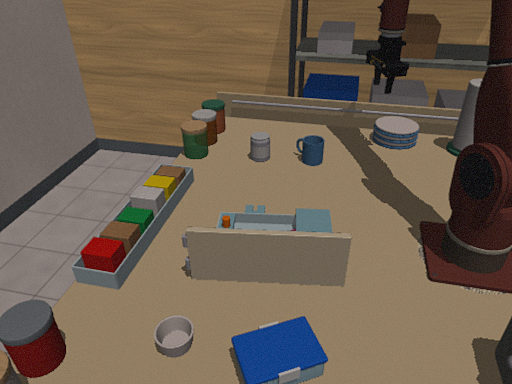

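The top view shows the orange pin at (251,169), the pink spoon from (255,178) to (262,227), the teal hood at (263,245), and the ledge at (282,188). The side view shows the pin head at (226,222). It also shows the door standing in front of the bin, with the snack box, ramekin, mug and tin well clear.

```bash
python3 - <<'E'
from h import *
top=cam("top"); side=cam("side"); C=cloud(top)
hsv=cv2.cvtColor(top["pixels"],cv2.COLOR_BGR2HSV)
def blobs(s,lo,hi,box,minA=15):
    h=cv2.cvtColor(s["pixels"],cv2.COLOR_BGR2HSV); m=cv2.inRange(h,lo,hi); k=np.zeros_like(m); x0,y0,x1,y1=box; k[y0:y1,x0:x1]=m[y0:y1,x0:x1]
    n,l,st,c=cv2.connectedComponentsWithStats(k); return [(l==i,c[i],st[i]) for i in range(1,n) if st[i,4]>=minA]
B=(185,140,305,285)
print(hsv[245,263],hsv[169,240],hsv[188,284],hsv[200,256],hsv[169,251])
for nm,lo,hi in (("orange",(5,150,100),(18,255,255)),("pink",(160,80,80),(180,255,255)),("teal",(80,40,90),(105,255,255))):
    for m,c,st in blobs(top,lo,hi,B):
        ys,xs=np.nonzero(m); P=C[m]; z=np.median(P[:,2]); 
        r=cv2.minAreaRect(np.array([onplane(top,x,y,z)[:2]*1000 for x,y in zip(xs,ys)],np.float32))
        print(nm,c.round(1),st[4],"z",z.round(4),"med",np.median(P,0).round(4),"rect",np.round(r[0],1),np.round(r[1],1),round(r[2],1))
for m,c,st in blobs(side,(5,150,100),(18,255,255),(205,205,245,245),5):
    print("side orange",c,st)
    o=[b for b in blobs(top,(5,150,100),(18,255,255),B)][0]
    print(cross(ray(top,*o[1]),ray(side,*c)))
    print(np.median(cloud(side)[m],0))
E
```

```text
[ 90  38 153] [ 86  26 139] [ 19  68 149] [173  84 160] [ 14 147 160]
pink [253.7 181.4] 25 z 0.0265 med [0.6006 0.059  0.0265] rect [599.2  60. ] [29.3  7.9] 8.0
pink [258.4 215. ] 153 z 0.0248 med [0.4921 0.0468 0.0248] rect [506.6  40.8] [ 36.5 107.4] 89.9
teal [270.3 243.9] 18 z 0.0659 med [0.4077 0.0072 0.0659] rect [406.9   9.9] [ 9.  29.7] 34.9
side orange [226.01388889 220.97222222] [222 216   8  12  72]Traceback (most recent call last):
  File "<stdin>", line 16, in <module>
IndexError: list index out of range
```

The rows are not in the units I measure in: shifts go in shares of 0.5 m and turns go in shares of 360 degrees. I convert before sending: 0.494 m / 0.5 = 0.988, -0.484 m / 0.5 = -0.968, 0.27 rad / 6.2832 = 0.043.

```bash
cat >> h.py <<'E'
def rel(p,Rt):
    """row (rot, shift) from the present pose to world pose p,Rt"""
    T=T_tool(get_obs()); M=T[:3,:3]
    return np.round(np.r_[R.from_matrix(M.T@Rt).as_rotvec(),M.T@(np.array(p)-T[:3,3])],4).tolist()
def down(yaw):
    c,s=np.cos(yaw),np.sin(yaw); return np.array([[c,s,0],[s,-c,0],[0,0,-1.]])
E
```

Emit:
creep_tool --deltas '[{"wz":0.043, "dx":0.988, "dy":-0.968, "dz":-0.12, "jaw":0.087}, {"wz":0.043, "dx":0.988, "dy":-0.968, "dz":-0.12, "jaw":0.087}, {"wz":0.043, "dx":0.988, "dy":-0.968, "dz":-0.12, "jaw":0.087}, {"wz":0.043, "dx":0.988, "dy":-0.968, "dz":-0.12, "jaw":0.087}, {"wz":0.043, "dx":0.988, "dy":-0.968, "dz":-0.12, "jaw":0.087}, {"wz":0.043, "dx":0.988, "dy":-0.968, "dz":-0.12, "jaw":0.087}, {"wz":0.043, "dx":0.988, "dy":-0.968, "dz":-0.12, "jaw":0.087}, {"wz":0.043, "dx":0.988, "dy":-0.968, "dz":-0.12, "jaw":0.087}]'

```text
clock: 1.25
eef_pos: [0.4431, -0.1447, 0.2802]
tool_rot: [3.136, 0.177, 0.001]
contact_force: [1.1, -0.9, -0.2]
width: 0.0869
grip_force: 0.0
```

```bash
python3 -c "
from h import *
print(rel([0.52,0.03,0.3],down(0.115)))"
```

```text
[0.0006, -0.0006, -0.0023, 0.0961, -0.165, -0.0198]
```

To row units: -0.165 m / 0.5 = -0.33, 0.096 m / 0.5 = 0.192.

Emit:
creep_tool --deltas '[{"dx":0.192, "dy":-0.33, "dz":-0.04, "jaw":0.087}, {"dx":0.192, "dy":-0.33, "dz":-0.04, "jaw":0.087}, {"dx":0.192, "dy":-0.33, "dz":-0.04, "jaw":0.087}, {"dx":0.192, "dy":-0.33, "dz":-0.04, "jaw":0.087}, {"dx":0.192, "dy":-0.33, "dz":-0.04, "jaw":0.087}]'

```text
clock: 1.88
eef_pos: [0.5194, 0.028, 0.2995]
tool_rot: [3.136, 0.178, -0.001]
contact_force: [0.2, 0.3, -0.3]
width: 0.0871
grip_force: 0.0
```

```bash
python3 - <<'E'
from h import *
s=cam("wrist"); cv2.imwrite("pics/w1.png",s["pixels"]); np.savez("w1.npz",**{k:s[k] for k in("pixels","range_z","W","f","cx","cy")})
E
```

```text
(no output)
```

View pics/w1.png

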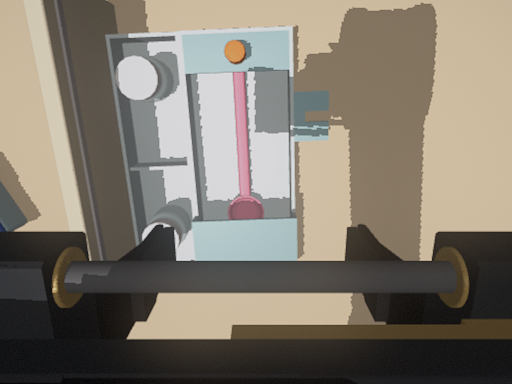

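The wrist view shows the pin head at (235,51), the bridge at y 33–72, and the hood lip at y≈220. The spoon runs from (240,75) to (246,210), and the ledge with its slot is at (312,115), slot opening to the right.

```bash
cat > m.py <<'E'
from h import *
def measure(s,verbose=True):
    h=cv2.cvtColor(s["pixels"],cv2.COLOR_BGR2HSV); C=cloud(s); z=C[...,2]
    out={}
    def sel(lo,hi,zl,zh):
        m=cv2.inRange(h,lo,hi)>0; m&=(z>zl)&(z<zh)&(s["range_z"]>0)
        m=m.astype(np.uint8); n,l,st,c=cv2.connectedComponentsWithStats(m); 
        if n<2: return None
        i=1+np.argmax(st[1:,4]); return l==i
    for nm,lo,hi,zl,zh in (("pin",(5,140,60),(20,255,255),.055,.09),("spoon",(160,70,60),(180,255,255),.01,.06),("bridge",(75,25,60),(110,255,255),.036,.052),("hood",(75,25,60),(110,255,255),.058,.074)):
        m=sel(lo,hi,zl,zh)
        if m is None: print(nm,"none"); continue
        P=C[m]; zz=np.median(P[:,2]); v,u=np.nonzero(m)
        Q=np.array([onplane(s,a,b,zz) for a,b in zip(u,v)]); r=cv2.minAreaRect((Q[:,:2]*1000).astype(np.float32))
        out[nm]=(P,m)
        print(nm,len(P),"px",u.mean().round(1),v.mean().round(1),"z",zz.round(4),"mean",Q.mean(0).round(4),"rect",np.round(r[0],1),np.round(r[1],1),round(r[2],2))
    return out
E
python3 - <<'E'
from m import *
s=dict(np.load("w1.npz")); o=measure(s)
# hood lip and bridge near edge: per column boundaries
for nm,z in(("hood",.066),("bridge",.044)):
    m=o[nm][1]; cols=[u for u in range(200,288) if m[:,u].any()]
    f=(lambda c:np.nonzero(c)[0].min()-.5) if nm=="hood" else (lambda c:np.nonzero(c)[0].max()+.5)
    E=np.array([onplane(s,u,f(m[:,u]),z) for u in cols]); 
    p=np.polyfit(E[:,1],E[:,0],1); 
    k=abs(E[:,0]-np.polyval(p,E[:,1]))<.0015; p=np.polyfit(E[k,1],E[k,0],1)
    print(nm,"edge x at y=.05",np.polyval(p,.05),"yaw",-np.arctan(p[0]),k.sum(),len(k))
# spoon axis direction: handle pixel midline
P=o["spoon"][0]; m=o["spoon"][1]
mid=np.array([onplane(s,np.nonzero(m[v])[0].mean(),v,.026) for v in range(85,185)])
p=np.polyfit(mid[:,0],mid[:,1],1); print("spoon yaw",np.arctan(p[0]),"y at x=.5",np.polyval(p,.5))
# ledge at z 44: right of bin
C=cloud(s); b=(C[...,2]>.038)&(C[...,2]<.05); sub=b[80:150,297:335]
for r in sub.astype(int)[::2]: print("".join(".#"[i] for i in r))
E
```

```text
pin 358 px 234.8 51.4 z 0.0735 mean [0.6319 0.0656 0.0735] rect [631.3  65.9] [20.9 19.3] 5.74
spoon 1416 px 243.9 164.1 z 0.0263 mean [0.5055 0.0456 0.0263] rect [526.5  46.8] [180.   45.3] 6.45
bridge 3593 px 236.2 51.8 z 0.0456 mean [0.6346 0.0663 0.0456] rect [634.3  66.6] [ 39.7 114.6] 8.71
hood 4229 px 245.6 239.6 z 0.0674 mean [0.4247 0.0337 0.0674] rect [425.   34.8] [ 54.3 124.2] 6.45
hood edge x at y=.05 0.4484163473902194 yaw 0.15261215443606393 88 88
bridge edge x at y=.05 0.6170202409969798 yaw 0.14650336037720071 88 88
spoon yaw 0.15860933470680497 y at x=.5 0.04353656377470468
......................................
......................................
......................................
......................................
......................................
......................................
#################################.....
#################################.....
#################################.....
###########.####################......
################################......
################################......
################################.
[... 163 characters left out ...]
########.............................
#########.............................
#########.............................
#########.............................
################################......
################################......
################################......
##################.#############......
################################......
################################......
################################......
################################......
################################......
################################......
......................................
......................................
......................................
......................................
```

```bash

python3 -c "
from h import *
print(rel([0.58,0.02,0.22],down(0.152)))
s=dict(np.load('w1.npz'));C=cloud(s)
for u,v in((137,78),(160,237)): print(C[v-4:v+5,u-4:u+5].reshape(-1,3).mean(0))
for u in (312,322):
  col=C[100:130,u,2]<.03; v=np.nonzero(col)[0]+100; print(v.min(),v.max(),onplane(s,u,v.min()-.5,.044),onplane(s,u,v.max()+.5,.044))"
```

```text
[0.0004, 0.0008, -0.0403, 0.0597, 0.0136, 0.0794]
[0.59498005 0.16498624 0.07057831]
[0.52359688 0.07451256 0.30001531]
112 121 [ 0.58105393 -0.0259589   0.044     ] [ 0.5699063  -0.02767834  0.044     ]
111 120 [ 0.58344773 -0.03717598  0.044     ] [ 0.57232681 -0.03897973  0.044     ]
```

To row units: 0.08 m / 0.5 = 0.16, 0.06 m / 0.5 = 0.12, -0.04 rad / 6.2832 = -0.0064.

Emit:
creep_tool --deltas '[{"wz":-0.0064, "dx":0.12, "dy":0.0272, "dz":0.16, "jaw":0.087}, {"wz":-0.0064, "dx":0.12, "dy":0.0272, "dz":0.16, "jaw":0.087}, {"wz":-0.0064, "dx":0.12, "dy":0.0272, "dz":0.16, "jaw":0.087}, {"wz":-0.0064, "dx":0.12, "dy":0.0272, "dz":0.16, "jaw":0.087}]'

```text
clock: 2.42
eef_pos: [0.5803, 0.0203, 0.2205]
tool_rot: [3.132, 0.237, 0.0]
contact_force: [-0.4, -0.4, 0.6]
width: 0.0872
grip_force: 0.0
```

```bash
python3 - <<'E'
from m import *
s=cam("wrist"); cv2.imwrite("pics/w2.png",s["pixels"]); np.savez("w2.npz",**{k:s[k] for k in("pixels","range_z","W","f","cx","cy")})
o2=measure(s); s1=dict(np.load("w1.npz")); o1=measure(s1)
# head top-face centres by a circle on mask: triangulate bridge and pin centroids across the two views
for n in("pin","bridge"):
    if n in o2:
        c=[(np.nonzero(o[n][1])[1].mean(),np.nonzero(o[n][1])[0].mean()) for o in(o1,o2)]
        print(n,cross(ray(s1,*c[0]),ray(s,*c[1])))
E
```

```text
pin 58 px 213.7 104.4 z 0.0732 mean [0.6398 0.0676 0.0732] rect [638.5  68.2] [ 7.7 18.2] 16.51
spoon 793 px 225.5 207.2 z 0.027 mean [0.5345 0.0491 0.027 ] rect [543.7  52.1] [137.8  13.3] 8.69
bridge 4037 px 226.1 107.1 z 0.0455 mean [0.6378 0.0595 0.0455] rect [634.4  66.5] [ 38.4 115. ] 8.62
hood 3929 px 215.4 317.5 z 0.0673 mean [0.4311 0.0427 0.0673] rect [429.5  35.3] [ 45.9 123.3] 8.61
pin 358 px 234.8 51.4 z 0.0735 mean [0.6319 0.0656 0.0735] rect [631.3  65.9] [20.9 19.3] 5.74
spoon 1416 px 243.9 164.1 z 0.0263 mean [0.5055 0.0456 0.0263] rect [526.5  46.8] [180.   45.3] 6.45
bridge 3593 px 236.2 51.8 z 0.0456 mean [0.6346 0.0663 0.0456] rect [634.3  66.6] [ 39.7 114.6] 8.71
hood 4229 px 245.6 239.6 z 0.0674 mean [0.4247 0.0337 0.0674] rect [425.   34.8] [ 54.3 124.2] 6.45
pin (array([0.63730031, 0.07120417, 0.0287802 ]), np.float64(0.004100669049829019))
bridge (array([0.63705771, 0.0649893 , 0.02085219]), np.float64(0.006390272650810609))
```

View pics/w2.png

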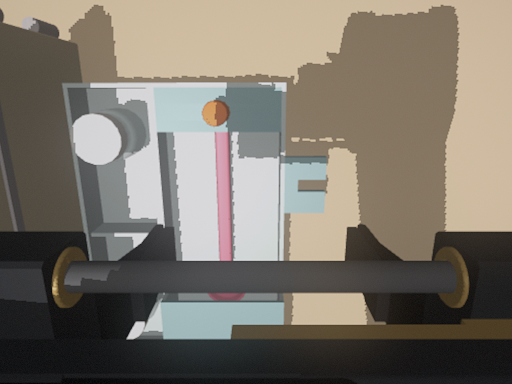

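The second view shows the pin head at about (215,113), half in shadow, with the ledge slot at (312,185). I'll redo the pin with a wider mask and triangulate it together with the slot and bridge corners.

```bash
python3 - <<'E'
from h import *
S=[dict(np.load(f"w{i}.npz")) for i in(1,2)]
def pin(s):
    h=cv2.cvtColor(s["pixels"],cv2.COLOR_BGR2HSV); m=cv2.inRange(h,(3,150,30),(20,255,255)); m[200:]=0; m[:, :190]=0; m[:,270:]=0
    c=max(cv2.findContours(m,0,2)[0],key=cv2.contourArea); return cv2.minEnclosingCircle(c),cv2.contourArea(c),cv2.boundingRect(c)
a=[pin(s) for s in S]; print(a)
print("pin",cross(*[ray(s,*p[0][0]) for s,p in zip(S,a)]))
for z in(.07,.072,.0735): print(z,[onplane(s,*p[0][0],z).round(4) for s,p in zip(S,a)])
# slot closed/open corners from depth step in view 2
C=cloud(S[1])
for u in(310,320):
    col=C[165:205,u,2]<.03; v=np.nonzero(col)[0]+165; print(v.min(),v.max(),(onplane(S[1],u,v.min()-.5,.044)+onplane(S[1],u,v.max()+.5,.044))/2)
v1,v2=116.25,185
sl=(C[165:205,285:335,2]<.03)
for r in sl[::2]: print("".join(".#"[int(i)] for i in r))
E
```

```text
[(((234.2586212158203, 51.82758712768555), 11.307408332824707), 316.5, (225, 41, 20, 23)), (((204.0, 107.0), 9.999999747378752e-05), 0.0, (204, 107, 1, 1))]
pin (array([0.63418414, 0.07132206, 0.06837435]), np.float64(0.01038868502902542))
0.07 [array([0.6319, 0.0664, 0.07  ]), array([0.6363, 0.0759, 0.07  ])]
0.072 [array([0.6317, 0.0662, 0.072 ]), array([0.6364, 0.0756, 0.072 ])]
0.0735 [array([0.6315, 0.0661, 0.0735]), array([0.6365, 0.0754, 0.0735])]
180 189 [ 0.5771509  -0.03046049  0.044     ]
180 189 [ 0.57861551 -0.04012321  0.044     ]
..........................................########
..........................................########
..........................................########
..........................................########
..........................................########
..........................................########
..........................................########
.........................................#########
.............#####################################
.............#############################.##.####
.............#####################################
.............#####################################
.............#####################################
........................................##########
.........................................#########
.........................................#########
........................................##########
........................................##########
........................................##########
........................................##########
```

```bash
python3 - <<'E'
from h import *
S=[dict(np.load(f"w{i}.npz")) for i in(1,2)]
h=cv2.cvtColor(S[1]["pixels"],cv2.COLOR_BGR2HSV); print(h[113,205:230:4].tolist())
c=[]
for s in S:
    z=cloud(s)[...,2]; m=((z>.062)&(z<.085)).astype(np.uint8); m[200:]=0; m[:,:190]=0; m[:,270:]=0
    k=max(cv2.findContours(m,0,1)[0],key=cv2.contourArea); r=cv2.minEnclosingCircle(k); c.append(r[0]); print(r,cv2.contourArea(k),cv2.boundingRect(k))
print("pin top",cross(*[ray(s,*p) for s,p in zip(S,c)]),[onplane(s,*p,.072).round(4) for s,p in zip(S,c)])
# bridge near edge / right wall: slot centre column crossing
print("slot",cross(ray(S[0],317,116.2),ray(S[1],312,184.5)))
T=[0.632,0.0655]; print("hover pin",rel([*T,.11],down(.152)))
E
```

```text
[[16, 130, 212], [16, 132, 212], [16, 132, 212], [10, 134, 150], [10, 136, 152], [10, 139, 152], [12, 63, 102]]
((234.85617065429688, 51.5684928894043), 11.630891799926758) 358.0 (224, 40, 22, 24)
((215.13888549804688, 113.13888549804688), 13.230319023132324) 503.0 (202, 101, 27, 26)
pin top (array([0.6324859 , 0.06614107, 0.06761706]), np.float64(0.00025737755029916934)) [array([0.632 , 0.0657, 0.072 ]), array([0.6328, 0.0657, 0.072 ])]
slot (array([ 0.57628912, -0.03335362,  0.03890428]), np.float64(3.575800240080016e-05))
hover pin [0.0006, -0.0014, -0.0002, 0.0575, -0.0365, 0.1112]
```

To row units: 0.158 m / 0.5 = 0.316, 0.05 m / 0.5 = 0.1.

Emit:
creep_tool --deltas '[{"dx":0.115, "dy":-0.073, "dz":0.1, "jaw":0.06}, {"dx":0.115, "dy":-0.073, "dz":0.22, "jaw":0.06}, {"dx":0.115, "dy":-0.073, "dz":0.26, "jaw":0.06}, {"dx":0.115, "dy":-0.073, "dz":0.29, "jaw":0.06}, {"dx":0.115, "dy":-0.073, "dz":0.316, "jaw":0.06}, {"dx":0.115, "dy":-0.073, "dz":0.316, "jaw":0.06}]'

```text
clock: 3.22
eef_pos: [0.632, 0.0657, 0.0624]
tool_rot: [3.132, 0.239, 0.001]
contact_force: [-0.2, 1.0, -0.4]
width: 0.0601
grip_force: 0.0
```

```bash
python3 -c "
from h import *
print(rel([0.6322,0.0657,.062],down(.152)))"
```

```text
[0.0004, -0.0006, 0.0002, 0.0002, 0.0, 0.0004]
```

Emit:
creep_tool --deltas '[{"jaw":0.01}, {"jaw":0.01}, {"jaw":0.01}, {"jaw":0.01}, {"jaw":0.01}]'

```text
clock: 3.85
eef_pos: [0.6319, 0.0662, 0.0619]
tool_rot: [-3.132, -0.24, -0.0]
contact_force: [-0.2, -0.4, 1.3]
width: 0.0214
grip_force: 30.0
```

Emit:
creep_tool --deltas '[{"dz":-0.02, "jaw":0.01}, {"dz":-0.06, "jaw":0.01}, {"dz":-0.1, "jaw":0.01}, {"dz":-0.1, "jaw":0.01}]'

```text
clock: 4.35
eef_pos: [0.6334, 0.0665, 0.1147]
tool_rot: [3.132, 0.24, 0.007]
contact_force: [-0.5, -0.1, 0.1]
width: 0.0211
grip_force: 30.0
```

```bash
python3 -c "
from h import *
s=cam('wrist'); cv2.imwrite('pics/w3.png',s['pixels'])
print(rel([0.5762,-0.0293,.112],down(.152)))"
```

```text
[0.0003, -0.0024, 0.0006, -0.0703, 0.0859, 0.0011]
```

View pics/w3.png

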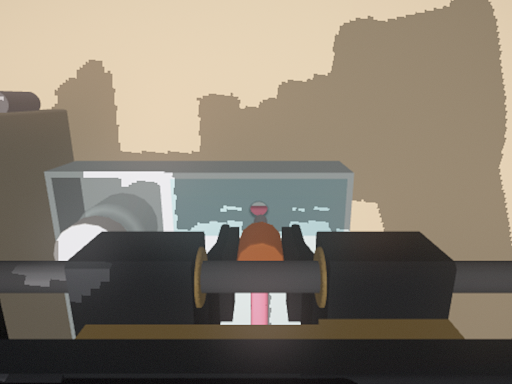

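The wrist view shows the pin held upright in the fingers at (262,245) and the empty bore at (259,209). Next I carry it over the notch.

To row units: 0.086 m / 0.5 = 0.172, -0.0705 m / 0.5 = -0.141.

Emit:
creep_tool --deltas '[{"dx":-0.07, "dy":0.086, "jaw":0.01}, {"dx":-0.141, "dy":0.172, "jaw":0.01}, {"dx":-0.141, "dy":0.172, "jaw":0.01}, {"dx":-0.141, "dy":0.172, "jaw":0.01}, {"dx":-0.141, "dy":0.172, "jaw":0.01}]'

```text
clock: 5.03
eef_pos: [0.5756, -0.028, 0.1116]
tool_rot: [-3.131, -0.243, -0.0]
contact_force: [-0.9, -0.9, -1.1]
width: 0.0213
grip_force: 30.0
```

```bash
python3 - <<'E'
from h import *
print(rel([0.5762,-0.0293,.0625],down(.152)))
s=cam('wrist'); cv2.imwrite('pics/w4.png',s['pixels'])
E
```

```text
[-0.0009, -0.0001, 0.0028, 0.0004, 0.0014, 0.0491]
```

View pics/w4.png

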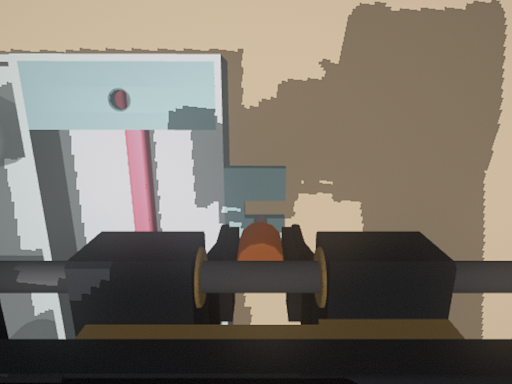

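The slot is at (266,208), ahead of the pin at (262,235), and the bore is at (119,99). I'll check the slot's x against the bore before lowering.

```bash
python3 - <<'E'
from h import *
s=cam('wrist'); C=cloud(s); O=np.array([.5335,.0512]); A=np.array([[.9885,.1514],[-.1514,.9885]])
for u in(255,265,275,283):
    v=np.nonzero(C[190:222,u,2]<.03)[0]+190
    if len(v): print(u,v.min(),v.max(),(A@((onplane(s,u,v.min()-.5,.044)+onplane(s,u,v.max()+.5,.044))[:2]/2-O)).round(4))
print("bore",A@(onplane(s,119,99.5,.044)[:2]-O),"tcp",A@(get_obs()["eef_pos"][:2]-O))
E
```

```text
255 202 214 [ 0.0307 -0.0821]
265 202 214 [ 0.0307 -0.0888]
275 202 214 [ 0.0307 -0.0954]
283 202 214 [ 0.0307 -0.1007]
bore [0.10010534 0.000638  ] tcp [ 0.02956111 -0.08483433]
```

To row units: 0.036 m / 0.5 = 0.072, 0.0005 m / 0.5 = 0.001.

Emit:
creep_tool --deltas '[{"dx":0.001, "dy":0.002, "dz":0.02, "jaw":0.01}, {"dx":0.001, "dy":0.002, "dz":0.04, "jaw":0.01}, {"dx":0.001, "dy":0.002, "dz":0.06, "jaw":0.01}, {"dx":0.001, "dy":0.002, "dz":0.072, "jaw":0.01}]'

```text
clock: 5.62
eef_pos: [0.5755, -0.0305, 0.0747]
tool_rot: [-3.132, -0.24, 0.002]
contact_force: [-0.1, 0.4, -0.5]
width: 0.021
grip_force: 30.0
```

```bash
python3 -c "
from h import *
print(rel([0.5762,-0.0293,.0625],down(.152)))"
```

```text
[-0.0004, 0.0011, 0.0008, 0.0009, -0.0011, 0.0122]
```

To row units: 0.012 m / 0.5 = 0.024, 0.0008 m / 0.5 = 0.0016.

Emit:
creep_tool --deltas '[{"dx":0.0016, "dz":0.012, "jaw":0.01}, {"dx":0.0016, "dz":0.022, "jaw":0.01}, {"dx":0.0016, "dz":0.024, "jaw":0.01}, {"dx":0.0016, "dz":0.024, "jaw":0.01}]'

```text
clock: 6.12
eef_pos: [0.5768, -0.0303, 0.0639]
tool_rot: [-3.132, -0.24, -0.0]
contact_force: [0.5, -0.4, -0.2]
width: 0.0214
grip_force: 30.0
```

To row units: 0.0018 m / 0.5 = 0.0036, 0.001 m / 0.5 = 0.002.

Emit:
creep_tool --deltas '[{"dz":0.002, "jaw":0.01}, {"dz":0.0036, "jaw":0.01}, {"dz":0.0036, "jaw":0.01}]'

```text
clock: 6.5
eef_pos: [0.5767, -0.0304, 0.062]
tool_rot: [-3.132, -0.24, 0.0]
contact_force: [-0.1, -0.2, 0.1]
width: 0.0215
grip_force: 30.0
```

Emit:
creep_tool --deltas '[{"jaw":0.03}, {"jaw":0.05}, {"jaw":0.05}, {"jaw":0.05}, {"dz":-0.08, "jaw":0.05}, {"dz":-0.2, "jaw":0.05}, {"dx":-0.1, "dy":-0.06, "dz":-0.24, "jaw":0.06}, {"dx":-0.1, "dy":-0.06, "dz":-0.24, "jaw":0.06}]'

```text
clock: 7.5
eef_pos: [0.5213, -0.0065, 0.1843]
tool_rot: [3.13, 0.243, 0.004]
contact_force: [1.5, -1.2, 0.2]
width: 0.0577
grip_force: 0.0
```

```bash
python3 - <<'E'
from h import *
s=cam('wrist'); cv2.imwrite('pics/w5.png',s['pixels'])
C=cloud(s); O=np.array([.5335,.0512]); A=np.array([[.9885,.1514],[-.1514,.9885]])
h=cv2.cvtColor(s["pixels"],cv2.COLOR_BGR2HSV); m=(cv2.inRange(h,(3,100,30),(22,255,255))>0)&(C[...,2]>.06)&(C[...,2]<.09)
P=np.median(C[m],0); print(m.sum(),P, A@(P[:2]-O))
m=(cv2.inRange(h,(160,60,40),(180,255,255))>0)&(C[...,2]<.05); m=m&(C[...,2]>.01); v,u=np.nonzero(m)
vs=[r for r in range(v.min(),v.max()+1) if m[r].sum()>5]
Q=np.array([onplane(s,np.nonzero(m[r])[0].mean(),r,.026)[:2] for r in vs])-O
Q=Q@A.T; print(Q[::8].round(4)); print(get_obs()["eef_pos"])
E
```

```text
657 [ 0.57787891 -0.03058608  0.07328125] [ 0.03148614 -0.08756451]
[[ 0.1073  0.0025]
 [ 0.078  -0.0006]
 [ 0.0716 -0.0011]
 [ 0.0652 -0.0008]
 [ 0.0586 -0.0009]
 [ 0.052  -0.0003]
 [ 0.0454 -0.0007]
 [ 0.0386 -0.0008]
 [ 0.0317 -0.0005]
 [ 0.0248 -0.0011]
 [ 0.0178 -0.0008]
 [ 0.0107 -0.0009]
 [ 0.0035 -0.001 ]
 [-0.0038 -0.0007]
 [-0.0111 -0.0008]
 [-0.0186 -0.0005]
 [-0.0262 -0.0011]
 [-0.0338 -0.0007]
 [-0.0416 -0.0004]
 [-0.0494 -0.001 ]
 [-0.0574 -0.0006]
 [-0.0654 -0.0003]
 [-0.0736 -0.0091]
 [-0.0818 -0.0116]
 [-0.0902 -0.0123]
 [-0.0987 -0.0116]]
[ 0.5222668  -0.00781304  0.18330092]
```

View pics/w5.png

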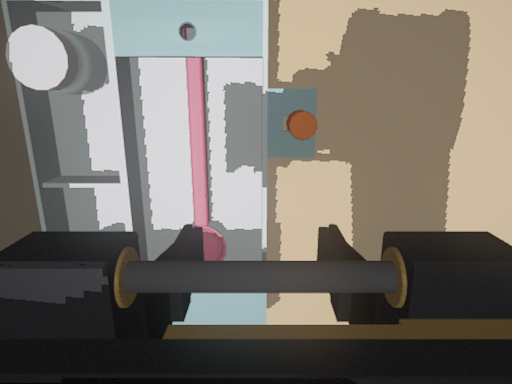

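The pin stands upright in the slot at (301,124), its head at the same height as it had on the bridge. The handle runs from (195,60) to (203,230). Next I move to the spoon handle at rack x 45.

```bash

python3 -c "
from h import *
print(rel([.5781,.0572,.030],down(.152)))"
```

```text
[0.0019, -0.0021, 0.0019, 0.0648, -0.056, 0.1533]
```

To row units: 0.145 m / 0.5 = 0.29, 0.135 m / 0.5 = 0.27.

Emit:
creep_tool --deltas '[{"dx":0.06, "dy":-0.06, "dz":0.04, "jaw":0.05}, {"dx":0.129, "dy":-0.111, "dz":0.08, "jaw":0.05}, {"dx":0.129, "dy":-0.111, "dz":0.16, "jaw":0.05}, {"dx":0.129, "dy":-0.111, "dz":0.23, "jaw":0.05}, {"dx":0.129, "dy":-0.111, "dz":0.27, "jaw":0.05}, {"dx":0.129, "dy":-0.111, "dz":0.29, "jaw":0.05}, {"dx":0.129, "dy":-0.111, "dz":0.29, "jaw":0.05}]'

```text
clock: 8.43
eef_pos: [0.5782, 0.0562, 0.037]
tool_rot: [-3.132, -0.239, 0.0]
contact_force: [0.1, -0.5, 0.5]
width: 0.0501
grip_force: 0.0
```

```bash
python3 -c "
from h import *
print(rel([.5781,.0572,.030],down(.152)))"
```

```text
[-0.0001, 0.0002, 0.0005, 0.0001, -0.001, 0.007]
```

To row units: 0.008 m / 0.5 = 0.016, 0.004 m / 0.5 = 0.008.

Emit:
creep_tool --deltas '[{"dy":-0.002, "dz":0.008, "jaw":0.05}, {"dy":-0.002, "dz":0.016, "jaw":0.05}, {"dy":-0.002, "dz":0.016, "jaw":0.05}]'

```text
clock: 8.8
eef_pos: [0.5779, 0.0573, 0.0291]
tool_rot: [3.132, 0.24, 0.0]
contact_force: [-0.7, 0.4, -0.2]
width: 0.0498
grip_force: 0.0
```

Emit:
creep_tool --deltas '[{"jaw":0.005}, {"jaw":0.005}, {"jaw":0.005}, {"jaw":0.005}, {"jaw":0.005}]'

```text
clock: 9.43
eef_pos: [0.5779, 0.0574, 0.029]
tool_rot: [-3.132, -0.24, 0.0]
contact_force: [-0.5, -0.5, -0.0]
width: 0.0133
grip_force: 30.0
```

To row units: -0.047 m / 0.5 = -0.094, -0.036 m / 0.5 = -0.072.

Emit:
creep_tool --deltas '[{"dz":-0.008, "jaw":0.005}, {"dx":-0.024, "dz":-0.008, "jaw":0.005}, {"dx":-0.048, "dz":-0.008, "jaw":0.005}, {"dx":-0.072, "dz":-0.008, "jaw":0.005}, {"dx":-0.094, "dz":-0.008, "jaw":0.005}, {"dx":-0.094, "dz":-0.008, "jaw":0.005}, {"dx":-0.094, "dz":-0.008, "jaw":0.005}]'

```text
clock: 10.3
eef_pos: [0.5318, 0.0502, 0.0332]
tool_rot: [-3.132, -0.239, -0.001]
contact_force: [0.3, 0.1, -0.6]
width: 0.0136
grip_force: 30.0
```

```bash
python3 - <<'E'
from h import *
s=cam('wrist'); cv2.imwrite('pics/w6.png',s['pixels']); 
E
```

```text
(no output)
```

View pics/w6.png

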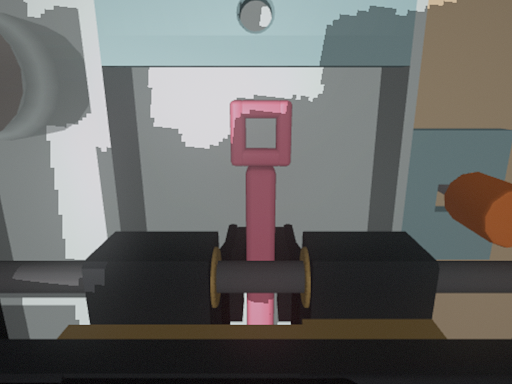

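The spoon has slid back: the loop end is at row 100, clear of the bridge edge at row 66, and the pin is undisturbed at (490,210). Next I tilt it.

To row units: -0.04 m / 0.5 = -0.08, -0.004 m / 0.5 = -0.008, 0.04 rad / 6.2832 = 0.0064.

Emit:
creep_tool --deltas '[{"wy":0.0064, "dx":-0.001, "dz":-0.014, "jaw":0.005}, {"wy":0.0127, "dx":-0.002, "dz":-0.028, "jaw":0.005}, {"wy":0.0191, "dx":-0.004, "dz":-0.041, "jaw":0.005}, {"wy":0.0255, "dx":-0.006, "dz":-0.054, "jaw":0.005}, {"wy":0.0318, "dx":-0.007, "dz":-0.067, "jaw":0.005}, {"wy":0.0382, "dx":-0.008, "dz":-0.08, "jaw":0.005}, {"wy":0.0382, "dx":-0.008, "dz":-0.08, "jaw":0.005}, {"wy":0.0382, "dx":-0.008, "dz":-0.08, "jaw":0.005}]'

```text
clock: 11.35
eef_pos: [0.5278, 0.0497, 0.073]
tool_rot: [-3.092, -0.237, -0.372]
contact_force: [0.3, 0.1, -1.7]
width: 0.0137
grip_force: 30.0
```

```bash
python3 - <<'E'
from h import *
o=get_obs(); print(R.from_matrix(down(.152).T@T_tool(o)[:3,:3]).as_rotvec(), o["contact_force"],o["wrist_torque"])
s=cam('wrist'); C=cloud(s); h=cv2.cvtColor(s["pixels"],cv2.COLOR_BGR2HSV); O=np.array([.5335,.0512,0]); A=np.array([[.9885,.1514,0],[-.1514,.9885,0],[0,0,1]])
m=(cv2.inRange(h,(160,60,40),(180,255,255))>0)&(s["range_z"]>0); m[225:]=False
P=(C[m]-O)@A.T; i=P[:,0].argsort(); print(P[i[:20]].mean(0),P[i[-20:]].mean(0))
cv2.imwrite('pics/side7.png',cam('side')['pixels'][180:320,140:380].repeat(3,0).repeat(3,1))
E
```

```text
[ 0.00025339  0.23943559 -0.00074118] [ 0.31473148  0.13320546 -1.70928904] [-0.0173723   0.2846116  -0.02743881]
[ 0.00931659 -0.00095647  0.07436721] [0.06560298 0.00795591 0.06720613]
```

View pics/side7.png

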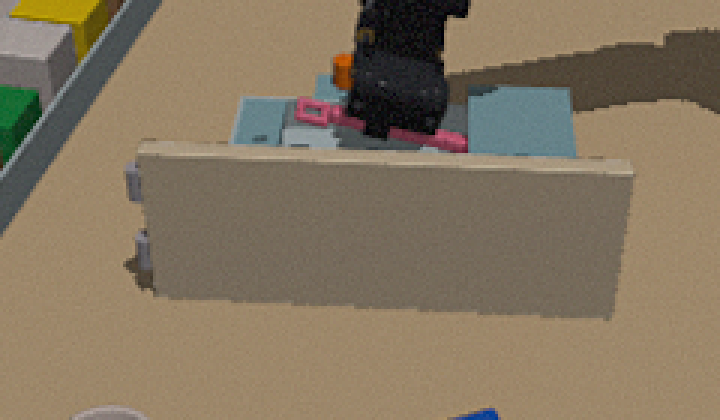

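The side view shows the loop raised above the bridge at (315,110), the bowl still under the hood, and the pin upright. I'll check the spoon's true tilt, since it may have turned in the pads.

```bash

python3 - <<'E'
from h import *
O=np.array([.5335,.0512,0]); A=np.array([[.9885,.1514,0],[-.1514,.9885,0],[0,0,1]])
for n in('wrist','top','side'):
    s=cam(n); C=(cloud(s)-O)@A.T; h=cv2.cvtColor(s["pixels"],cv2.COLOR_BGR2HSV)
    m=(cv2.inRange(h,(160,60,40),(180,255,255))>0)&(s["range_z"]>0)&(abs(C[...,1])<.03)&(C[...,0]>-.09)&(C[...,0]<.09)&(C[...,2]<.1)
    P=C[m]
    for a in np.arange(-.09,.09,.015):
        k=(P[:,0]>a)&(P[:,0]<a+.015)&(abs(P[:,1])<.006)
        if k.sum()>2: print(n,round(a+.0075,4),k.sum(),np.median(P[k],0).round(4))
E
```

```text
wrist -0.0375 555 [-0.0368 -0.0004  0.0633]
wrist -0.0225 152 [-0.0283 -0.0004  0.0657]
wrist -0.0075 422 [-0.0044 -0.0002  0.0715]
wrist 0.0075 724 [ 0.0076 -0.      0.0743]
wrist 0.0225 806 [ 0.0227 -0.0005  0.0781]
wrist 0.0375 747 [ 0.0374 -0.0005  0.0768]
wrist 0.0525 170 [0.0587 0.0013 0.0807]
wrist 0.0675 287 [ 0.0622 -0.001   0.0818]
top 0.0225 10 [ 0.0258 -0.0021  0.0774]
top 0.0375 15 [ 0.0379 -0.0012  0.0772]
top 0.0675 8 [ 0.0629 -0.0008  0.0803]
side -0.0825 22 [-0.0792  0.0023  0.0511]
side -0.0675 26 [-0.0671  0.0031  0.0532]
side -0.0525 21 [-0.0542  0.0039  0.053 ]
side -0.0375 15 [-0.0384  0.0042  0.0545]
side -0.0225 18 [-0.0226  0.0047  0.0596]
side 0.0075 9 [0.0116 0.0042 0.0682]
side 0.0225 22 [0.0248 0.0041 0.0733]
side 0.0375 26 [0.0353 0.0013 0.0762]
side 0.0525 3 [0.0592 0.0004 0.0795]
side 0.0675 5 [ 0.0639 -0.0008  0.0816]
```

Tilt is confirmed at about 0.245 rad with no slip. The spoon's top is at about 51 mm under the lip, so I draw it out lengthwise along tool x.

The rows are not in the units I measure in: shifts go in shares of 0.5 m and turns go in shares of 360 degrees. I convert before sending: 0.115 m / 0.5 = 0.23, 0.095 m / 0.5 = 0.19.

Emit:
creep_tool --deltas '[{"dx":0.03, "jaw":0.005}, {"dx":0.07, "jaw":0.005}, {"dx":0.11, "jaw":0.005}, {"dx":0.15, "jaw":0.005}, {"dx":0.19, "jaw":0.005}, {"dx":0.23, "jaw":0.005}, {"dx":0.23, "jaw":0.005}]'

```text
clock: 12.48
eef_pos: [0.6397, 0.0671, 0.1007]
tool_rot: [-3.091, -0.236, -0.375]
contact_force: [0.2, -0.5, -0.5]
width: 0.0133
grip_force: 30.0
```

Emit:
creep_tool --deltas '[{"dx":0.01, "dz":-0.04, "jaw":0.005}, {"dx":0.024, "dz":-0.1, "jaw":0.005}, {"dx":0.04, "dz":-0.16, "jaw":0.005}, {"dx":0.058, "dz":-0.24, "jaw":0.005}, {"dx":0.068, "dz":-0.28, "jaw":0.005}, {"dx":0.068, "dz":-0.28, "jaw":0.005}, {"dx":0.068, "dz":-0.28, "jaw":0.005}, {"dx":0.068, "dz":-0.28, "jaw":0.005}]'

```text
clock: 13.48
eef_pos: [0.6369, 0.0664, 0.2427]
tool_rot: [-3.092, -0.237, -0.369]
contact_force: [0.3, 0.1, -1.3]
width: 0.0136
grip_force: 30.0
```

```bash
python3 - <<'E'
from h import *
O=np.array([.5335,.0512,0]); A=np.array([[.9885,.1514,0],[-.1514,.9885,0],[0,0,1]])
o=get_obs(); print(np.abs(o["joint_velocities"]).max())
for n in('side','top'):
    s=cam(n); C=(cloud(s)-O)@A.T; h=cv2.cvtColor(s["pixels"],cv2.COLOR_BGR2HSV); cv2.imwrite(f'pics/{n}8.png',s['pixels'])
    m=(cv2.inRange(h,(160,60,40),(180,255,255))>0)&(s["range_z"]>0)&(abs(C[...,1])<.05)&(C[...,0]>-.2)&(C[...,0]<.3)
    P=C[m]; i=P[:,0].argsort(); print(n,m.sum(),P[i[:6]].mean(0).round(3),P[i[-6:]].mean(0).round(3))
    q=(cv2.inRange(h,(3,100,30),(22,255,255))>0)&(abs(C[...,1]+.086)<.03)&(abs(C[...,0]-.03)<.03)&(C[...,2]>.05); print("pin",q.sum(),np.median(C[q],0).round(4) if q.any() else 0)
a,b=[cv2.imread(f'pics/{n}8.png') for n in('side','top')]
cv2.imwrite('pics/fin.png',cv2.resize(np.hstack([a[100:330,110:400],b[120:350,150:440]]),None,fx=1.35,fy=1.35))
E
```

```text
0.006347850518873301
side 1273 [-0.127  0.011  0.596] [0.176 0.003 0.249]
pin 70 [ 0.0316 -0.0803  0.0671]
top 6 [0.047 0.001 0.622] [0.047 0.001 0.622]
pin 43 [ 0.0301 -0.0871  0.072 ]
```

View pics/fin.png

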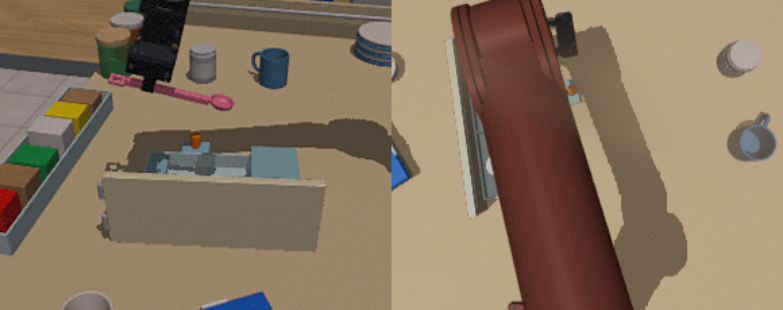

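The spoon hangs free in the gripper with its bowl at (222,101), well above the hood. The pin stands in the notch at rack (30,-87), head top at 72 mm. Handing in.

```bash
python3 -c "
from h import *
print(workorder.sign_off())"
```

```text
the job is handed in; nothing more can be done
None
```

The job is handed in at about 13.5 s on the robot's clock (limit 58 s): by the last images, the pin stands parked in the notch and the gripper holds the spoon still, both ends about 19 cm or more above the shelf; the sign-off returned no verdict.

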